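Make up the seed-collecting kit

ROBOT

A 6-joint arm with a two-finger parallel gripper is mounted at the origin on a cart in front of the work surface, level with it; the furniture and walls round the work are solid. World frame = base frame: x ahead of the robot, y to its left, z up, the work surface at z = 0. Lengths are in m, angles in rad, forces in N, time in s.
With the tool pointing down it reaches from about 0.35 to 0.875 m from the base axis. Payload 4.2 kg.
Tool frame: the origin (TCP) lies midway between the tips of the shut fingers; the grasp point (between the pads) lies 19 mm behind it; z points along the fingers, x is the direction in which the jaws open and shut, and the axes are right-handed (so a half turn about z gives the same grasp; the last joint's range is limited). The gripper opens to 85 mm and grips with 20 to 120 N. Pads are 22 mm wide; open, the fingers measure 114 mm over their backs; the gripper's body (76 mm by 85 mm) begins 54 mm behind the grasp point. The pads swing forward as they close: fully open they stand 13 mm farther back than shut.
Start: joints at [1.391, 0.385, 0.008, 0, -1.194, -0.259], TCP at [0.265, 0.566, 0.195] pointing down, gripper open.
Joint ranges: [-3.14, 3.14], [-1.21, 2.06], [-1.07, 1.41], [-3.16, 2.05], [-2.99, -0.16], [-3.1, 3.1]. Speed limits (rad/s): [2.79, 2.79, 3.14, 3.14, 3.14, 3.14].

INTERFACE

Orientations are given as a 3x3 rotation matrix whose columns are the frame's x, y, z axes.
In Python, from station import arm gives the robot as it stands.
- The arm moves only by the tool jog_arm, never from a script. Its argument "deltas" is a list of rows, each a list of 6 numbers: the shift along the tool's x, y, z scaled (see below), then the turn, a rotation vector about the tool's x, y, z scaled (see below). A call has 1 to 8 rows; each row is the pose to reach, as a shift and turn from the pose measured when the call began, along the tool's axes at that moment; what a row does not reach only later rows make up. The controller multiplies each number of a shift by 0.2 m and each number of a turn by 90 degrees. A row lasts 1/12 s, in which the tool goes at most 41.7 mm and 7.16 degrees, less where a joint would pass 70% of its speed; a pose out of reach is approached as far as the arm can. A call with a number of a shift or a turn outside -1 to 1 is refused whole. A call with a gripper value outside its range is refused whole. "grip" is the opening, from -1 (shut) to 1 (fully open), set as the call begins (left out, the last holds). The fingers move at their own pace and stop on an object; "force" is the grip in N (left out, the last holds). Time passes only in rows, so rows that repeat a pose let the fingers close. It gives the time, the measured TCP pose, the force and the opening at its end, in the units of the state.
- arm.state(): the state, without advancing time (a new reading comes with each control period).
- arm.read_camera(name): name is "scene" or "top" or "wrist"; returns a dict with "image" (480x640x3 uint8, red, green, blue), "mtx" (3x3 intrinsics, pixels), "origin" and "attitude" of the camera in the world. Camera axes: x right, y up, looking along -z (the intrinsics and any distortion apply to the point x, -y, -z); pixel columns grow to the right and rows downward; lengths in m; the calibration is good to about 2 mm. A picture is of the moment at which its call begins. There is no depth.
- arm.close_job(): hands the job in, once; it reports no verdict.
The state is a dict: "time_s": time; "joints": joint angles; "joint_vel": joint speeds; "tau": joint torques, N m; "tool_pos": TCP position; "tcp_rot": TCP orientation; "wrist_force": force on the tool from outside, world axes, zero at the start; "moment": the same for the moment, N m; "gripper_width": opening from 0.0 (shut) to 1.0 (fully open).
Only numpy, scipy, OpenCV 4.12 (cv2) and the standard library are available. Lean on these libraries where they do the work, as an engineer would, in place of code of your own. Each camera call takes 0.05 s, during which the arm holds its last target. There are 200 camera calls.

TASK

Make up the seed-collecting kit in the open wooden case: stand the short vial upright in the small square cell and the film canister that stands near the case upright in the larger square cell, and lay the hand lens flat in the short shallow recess and the forceps flat in the long one, setting each down gently rather than dropping it. The tall vial, the wide tub, the matchbox and the scalpel among them do not belong in the kit: leave them where they are.

Things in the scene. Friction and masses are not known exactly. Their poses are not given: they have to be found in the camera images.
- vial: the short specimen vial: a clear glass vial with some pale contents and a white screw cap, 23 mm diameter (cap 20 mm), 62 mm tall, about 20 g, standing upright on the table. Origin: centre of the underside, z up. Belongs in the kit. Gripped 32 mm or more above its underside, the fingers stay above the case when it is set in its cell.
- canister: film canister: a black lidded plastic pot, 34 mm at its lid, body 32 mm, 50 mm tall, about 15 g, standing upright near the case (not one of the canisters back in the far left corner). Origin: centre of the underside, z up. Belongs in the kit. Gripped 30 mm or more above its underside, the fingers stay above the case.
- lens: folding pocket hand lens lying flat: a dark brown cover 28 mm wide with a round pale lens end of 31 mm diameter, 68 mm long along y, 16 mm high, about 40 g. Origin: centre of the underside, z up. The lens end is centred at y +18 mm, the cover runs from y -34 to +10 mm (grip across x at about y -8 mm). Belongs in the kit.
- forceps: stainless dissecting forceps lying flat, 161 mm long along its y axis, 17 mm wide along x at the middle, 9 mm high, about 25 g. Origin: centre of the underside, z up. Grip across x at the middle. Belongs in the kit.
- cell_insert: Light-wood insert, 71 x 198 x 30 mm, long along y, in the fixed open case (160 x 214 x 36 mm). Origin: centre of its underside, 6 mm above the table; top face level with the case rim. Grey-floored pockets on x = 0: vial cell at y +70.5 mm, 37 x 37 mm, floor at z 6 mm; canister cell at y +23, 48 x 48, floor at z 6; hand lens recess at y -49, 46 (x) x 86 (y), floor at z 24.
- forceps_insert: The case's other insert, same size and origin, axes parallel, 72 mm beside the first along x (either side); both fixed. One long recess for the forceps, 36 (x) x 182 mm (y), at x = y = 0, floor at z 24 mm, 6 mm deep: fingers closed across the forceps meet the top face (z 30) before the forceps reach the floor, so let go a few mm above it.
- tall_vial: look-alike, stays where it is: a clear capped vial like the other, 23 mm diameter but 96 mm tall, too tall for the case. Origin: centre of the underside, z up.
- wide_tub: look-alike, stays where it is: a squat lidded plastic tub, 66 mm diameter, 41 mm tall, too wide for the cells. Origin: centre of the underside, z up.
- matchbox: look-alike, stays where it is: a matchbox lying flat, 36 x 53 x 15 mm (long along y). Origin: centre of the underside, z up.
- scalpel: look-alike, stays where it is: a one-piece steel scalpel lying flat, 144 mm long along its y axis, 9 mm wide, 4 mm high. Origin: centre of the underside, z up.

How it is judged:
By the outcome, as a careful person would: the job done as asked, in the order asked, and still so for the second after the job is handed in, with the robot touching nothing.
It also fails if it takes over 106 s, if anything falls off the work surface, if the arm or the gripper's body presses on something with over 40 N, if the wrist force passes 120 N, or if a joint passes its speed limit or range.

## Working session

There is one attempt and no reset: what is moved stays moved. The work goes in short steps, Python scripts to look and compute and a tool call to move; the robot and the scene stay as the last step left them, time stands still between calls to the robot, and variables do not carry over. Pictures are saved under pics/ and viewed, about 12 in all and at most 16, crops included, and the job is handed in when it is done.

Besides the shell and the picture viewer there is one more tool, called after "Emit:" as a command line: name --pt "numbers of a row" for each row, then --argument value for the rest. jog_arm: Moves the arm, as the interface text tells. Its arguments: {"type":"object","properties":{"deltas":{"type":"array","items":{"type":"array","items":{"type":"number","minimum":-1,"maximum":1}}},"grip":{"type":"number"},"force":{"type":"number"}},"required":["deltas"]}

```bash
mkdir -p pics; ls; cat > h.py <<'E'
import numpy as np, cv2
from station import arm
def snap(name,fn):
    c=arm.read_camera(name); im=cv2.cvtColor(c["image"],cv2.COLOR_RGB2BGR)
    cv2.imwrite(f"pics/{fn}.png",im); np.savez(f"pics/{fn}.npz",mtx=c["mtx"],origin=c["origin"],attitude=c["attitude"],**({"dist":c["distortion"]} if "distortion" in c else {}))
    return c
def load(fn):
    return dict(np.load(f"pics/{fn}.npz"))
def ray(c,u,v,z=0.):
    K=np.array(c["mtx"]);d=np.linalg.inv(K)@[u,v,1.]
    w=np.array(c["attitude"])@[d[0],-d[1],-d[2]];o=np.array(c["origin"])
    return o+w*(z-o[2])/w[2]
def proj(c,p):
    q=np.array(c["attitude"]).T@(np.array(p)-np.array(c["origin"]))
    k=np.array(c["mtx"])@[q[0],-q[1],-q[2]];return k[:2]/k[2]
E
python3 - <<'E'
from h import *
for n in("top","scene","wrist"):
    c=snap(n,n+"0");print(n,c.keys(),c["origin"],np.round(c["attitude"],3).tolist(),np.round(c["mtx"],1).tolist())
s=arm.state();print(s)
E
```

```text
pics
top dict_keys(['image', 'mtx', 'origin', 'attitude']) [0.29280182 0.02217928 1.45852776] [[-0.014, 0.984, -0.177], [-1.0, -0.011, 0.018], [0.016, 0.177, 0.984]] [[596.3, 0.0, 330.1], [0.0, 596.3, 246.9], [0.0, 0.0, 1.0]]
scene dict_keys(['image', 'mtx', 'origin', 'attitude']) [-0.23419321  0.74991659  0.54981088] [[-0.71, 0.291, -0.642], [-0.704, -0.318, 0.635], [-0.019, 0.902, 0.43]] [[511.2, 0.0, 326.0], [0.0, 511.2, 241.6], [0.0, 0.0, 1.0]]
wrist dict_keys(['image', 'mtx', 'origin', 'attitude']) [0.33067047 0.53541651 0.37305437] [[-0.425, 0.867, 0.259], [-0.905, -0.408, -0.12], [0.002, -0.285, 0.958]] [[427.1, 0.0, 322.3], [0.0, 427.1, 236.7], [0.0, 0.0, 1.0]]
{'time_s': 0.15, 'joints': array([ 1.39061144e+00,  3.85375497e-01,  6.97485108e-03, -3.35057236e-04,
       -1.19399220e+00, -2.58633528e-01]), 'joint_vel': array([-2.03112799e-04, -1.30080634e-03,  3.99329929e-03,  1.85795418e-04,
       -4.98696308e-04,  8.35777686e-05]), 'tau': array([-6.11844771e-04, -3.92677224e+01,  1.88581288e+01,  4.18867797e+00,
       -3.41464547e-03,  3.04363255e-07]), 'tool_pos': array([0.26531062, 0.56536311, 0.19389185]), 'tcp_rot': array([[-4.24981469e-01, -9.05201856e-01, -5.92618177e-04],
       [-9.05200595e-01,  4.24981868e-01, -1.51481734e-03],
       [ 1.62306745e-03, -1.07330971e-04, -9.99998677e-01]]), 'wrist_force': array([ 0.25678967, -0.39454189, -0.04560161]), 'moment': array([ 0.0509749 ,  0.01835159, -0.01765559]), 'gripper_width': 0.9998316676986901}
```

View pics/top0.png

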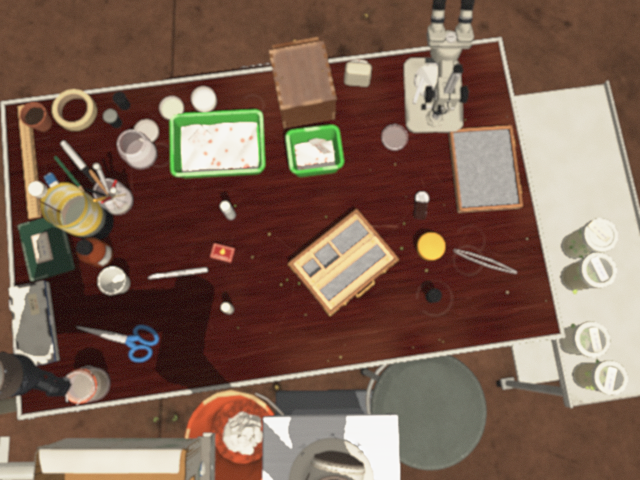

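View pics/scene0.png

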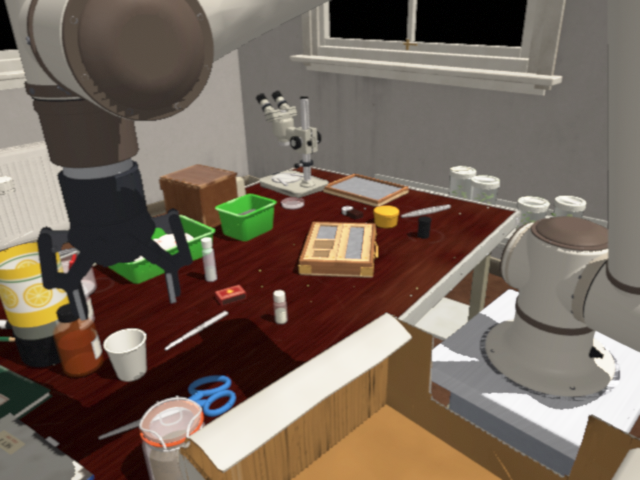

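The top view has +x up and +y left. The short vial is at (227,309), the tall vial at (228,210), the canister at (433,295), the lens at (422,203), the forceps at (485,261) and the case at (343,262).

```bash
python3 - <<'E'
from h import *
im=cv2.imread("pics/top0.png");c=load("top0")
cv2.imwrite("pics/crop0.png",cv2.resize(im[180:330,200:530],None,fx=2.4,fy=2.4,interpolation=cv2.INTER_CUBIC))
for n,u,v,z in[("vial cap",227,309,.06),("can lid",433,295,.05),("lens",422,203,.01),("forceps",485,261,.005),("case",343,262,.036),("tallv",228,205,.09),("tub",431,246,.04)]:
    print(n,ray(c,u,v,z).round(3))
hsv=cv2.cvtColor(im,cv2.COLOR_BGR2HSV)
m=((hsv[...,1]<70)&(hsv[...,2]>110)).astype(np.uint8)
n,l,st,ce=cv2.connectedComponentsWithStats(m)
for i in range(1,n):
    x,y,w,h,a=st[i]
    if a>15 and 200<ce[i][0]<530 and 180<ce[i][1]<330: print(st[i],ce[i].round(1),cv2.minAreaRect(np.argwhere(l==i)[:,::-1].astype(np.float32)))
E
```

```text
vial cap [0.4   0.239 0.06 ]
can lid [ 0.427 -0.247  0.05 ]
lens [ 0.662 -0.237  0.01 ]
forceps [ 0.514 -0.388  0.005]
case [ 0.511 -0.035  0.036]
tallv [0.642 0.236 0.09 ]
tub [ 0.547 -0.249  0.04 ]
[   15    23   625   398 45424] [529.4 220.2] ((325.1702880859375, 219.333251953125), (387.9300842285156, 628.1776733398438), 88.75463104248047)
[415 191  15  12 142] [422.  196.8] ((422.0, 196.5), (11.0, 14.0), 90.0)
[219 201  17  19 191] [227.  209.6] ((227.48001098632812, 209.63998413085938), (20.400001525878906, 10.800000190734863), 53.13010025024414)
[331 220  37  34 616] [349.2 236.6] ((349.20733642578125, 236.63417053222656), (17.803808212280273, 34.514404296875), 51.34019470214844)
[315 244  23  24 284] [325.6 254.5] ((326.0491638183594, 254.958984375), (17.156944274902344, 18.053199768066406), 50.19443130493164)
[ 320  245   65   55 1035] [352.1 272.2] ((352.1394958496094, 272.02203369140625), (14.275511741638184, 73.83377838134766), 50.9644889831543)
[454 249  63  25 407] [484.6 260.9] ((485.0, 261.0), (66.4793701171875, 9.129209518432617), 20.556047439575195)
[303 259  17  18 152] [310.4 266.4] ((310.7500305175781, 266.7500305175781), (12.020814895629883, 14.142135620117188), 45.0)
[220 302  14  12 125] [226.4 307.7] ((226.50003051757812, 308.0000305175781), (13.435027122497559, 10.60660171508789), 45.0)
```

View pics/crop0.png

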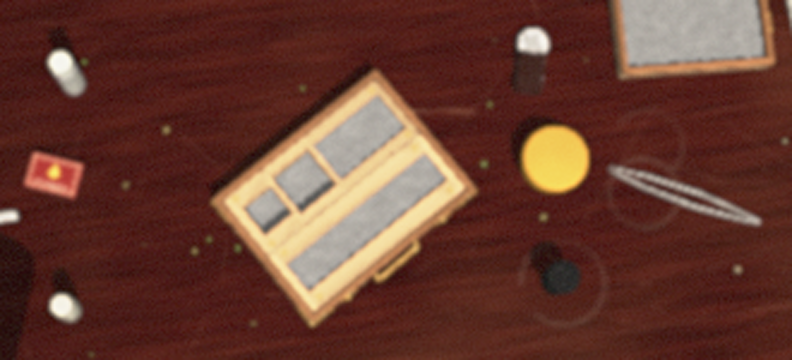

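```bash
python3 - <<'E'
from h import *
im=cv2.imread("pics/top0.png");c=load("top0")
hsv=cv2.cvtColor(im,cv2.COLOR_BGR2HSV)
# case outline: wood (hue 8-25, bright) + grey floors, filled, near centre
roi=np.zeros(im.shape[:2],np.uint8);roi[200:325,280:405]=1
m=((hsv[...,2]>110)*roi).astype(np.uint8)
m=cv2.morphologyEx(m,cv2.MORPH_OPEN,np.ones((9,9),np.uint8))
ct=max(cv2.findContours(m,0,2)[0],key=cv2.contourArea)
P=np.array([ray(c,*p[0],.036)[:2] for p in ct],np.float32)
print("case",cv2.minAreaRect(P))
grey=((hsv[...,1]<70)&(hsv[...,2]>100)*roi).astype(np.uint8)
n,l,st,ce=cv2.connectedComponentsWithStats(grey*roi)
for i in range(1,n):
    if st[i][4]>80:
        P=np.array([ray(c,*p,.030)[:2] for p in np.argwhere(l==i)[:,::-1]],np.float32);r=cv2.minAreaRect(P);print("recess",np.round(r[0],4),np.round(r[1],4),round(r[2],1))
def pts(box,cond,z):
    x0,y0,x1,y1=box;mm=np.zeros(im.shape[:2],bool);mm[y0:y1,x0:x1]=cond[y0:y1,x0:x1]
    n,l,st,ce=cv2.connectedComponentsWithStats(mm.astype(np.uint8));i=1+np.argmax(st[1:,4])
    P=np.array([ray(c,*p,z)[:2] for p in np.argwhere(l==i)[:,::-1]],np.float32);return P
P=pts((445,240,530,285),(hsv[...,1]<90)&(hsv[...,2]>100),.005);print("forceps",cv2.minAreaRect(P),P.mean(0))
P=pts((405,185,440,225),(hsv[...,1]<80)&(hsv[...,2]>110),.016);print("lens end",P.mean(0),cv2.minAreaRect(P))
P=pts((415,280,450,310),hsv[...,2]<50,.05);print("can",P.mean(0),np.ptp(P,0))
P=pts((212,295,240,320),(hsv[...,2]>200),.062);print("vial",P.mean(0),np.ptp(P,0))
E
```

```text
case ((0.5102265477180481, -0.03794923424720764), (0.17251518368721008, 0.21983441710472107), 38.3553466796875)
recess [ 0.5746 -0.0517] [0.0439 0.0852] 38.5
recess [0.5293 0.0053] [0.0428 0.0441] 38.8
recess [ 0.4876 -0.0574] [0.0345 0.18  ] 38.3
recess [0.5003 0.0424] [0.0316 0.033 ] 37.9
forceps ((0.5138450264930725, -0.38784950971603394), (0.16264614462852478, 0.024905996397137642), 70.51264953613281) [ 0.5139093  -0.38802004]
lens end [ 0.67684317 -0.23660871] ((0.677534818649292, -0.2364524006843567), (0.0352807492017746, 0.0284059289842844), 89.4343032836914)
can [ 0.43414056 -0.24154013] [0.0455144  0.04255654]
vial [0.40377593 0.24221039] [0.01876444 0.01878607]
```

```bash
cat >> h.py <<'E'
def go(pos,yaw=None,s=None):
    """scaled delta to reach TCP pos with tool x at yaw (deg, mod 180) pointing down"""
    s=s or arm.state();R=np.array(s["tcp_rot"]);d=R.T@(np.array(pos)-s["tool_pos"])/0.2
    y0=np.arctan2(R[1,0],R[0,0]); y=y0 if yaw is None else y0+(np.deg2rad(yaw)-y0+np.pi/2)%np.pi-np.pi/2
    T=np.array([[np.cos(y),np.sin(y),0],[np.sin(y),-np.cos(y),0],[0,0,-1]])
    r=cv2.Rodrigues(R.T@T)[0].ravel()/(np.pi/2)
    print("delta",np.round(np.r_[d,r],3).tolist(),"rows>=",round(max(np.linalg.norm(d)*.2/.0417,np.linalg.norm(r)*90/7.16),1),"t",round(s["time_s"],2))
def st():
    s=arm.state();print("t",round(s["time_s"],2),"pos",np.round(s["tool_pos"],4),"yaw",round(np.degrees(np.arctan2(s["tcp_rot"][1,0],s["tcp_rot"][0,0])),1),"F",np.round(s["wrist_force"],1),"w",round(s["gripper_width"],3),"j",np.round(s["joints"],2))
E
python3 -c "
from h import *
go((.404,.242,.15),38.4)"
```

```text
delta [1.168, -1.315, 0.221, -0.0, -0.001, 0.294] rows>= 8.5 t 0.15
```

Emit:
jog_arm --pt "0.2 -0.22 0.0 0 0 0.05" --pt "0.4 -0.44 0.02 0 0 0.1" --pt "0.6 -0.66 0.06 0 0 0.16" --pt "0.75 -0.85 0.1 0 0 0.22" --pt "0.85 -0.95 0.13 0 0 0.26" --pt "0.85 -0.95 0.15 0 0 0.294" --grip 1 --force 30

```text
time_s: 0.65
tool_pos: [0.3626, 0.336, 0.1663]
tcp_rot: [[-0.785, -0.619, 0.0], [-0.619, 0.785, -0.0], [0.0, -0.0, -1.0]]
wrist_force: [0.6, -0.3, -0.3]
gripper_width: 1.001
```

```bash
python3 -c "
from h import *
st();go((.404,.242,.15),38.4)"
```

```text
t 0.65 pos [0.3626 0.336  0.1663] yaw -141.7 F [ 0.6 -0.3 -0.3] w 1.001 j [ 1.08  0.19 -0.35  0.   -1.04 -0.41]
delta [0.128, -0.497, 0.082, -0.0, -0.0, -0.002] rows>= 2.5 t 0.65
```

Emit:
jog_arm --pt "0.06 -0.25 0.04 0 0 0" --pt "0.128 -0.45 0.08 0 0 0" --pt "0.128 -0.497 0.082 0 0 0" --pt "0.128 -0.497 0.082 0 0 0" --pt "0.128 -0.497 0.082 0 0 0"

```text
time_s: 1.07
tool_pos: [0.4043, 0.2409, 0.1498]
tcp_rot: [[-0.787, -0.617, -0.0], [-0.617, 0.787, -0.001], [0.0, -0.0, -1.0]]
wrist_force: [1.2, 0.5, 0.3]
gripper_width: 1.0
```

```bash
python3 -c "
from h import *
st();c=snap('wrist','w1');print(proj(c,(.404,.242,.062)),proj(c,(.404,.242,0)))"
```

```text
t 1.07 pos [0.4043 0.2409 0.1498] yaw -141.9 F [1.2 0.5 0.3] w 1.0 j [ 0.88  0.16 -0.42  0.   -0.98 -0.22]
[321.67919123 226.83629656] [321.76521713 206.13974232]
```

View pics/w1.png

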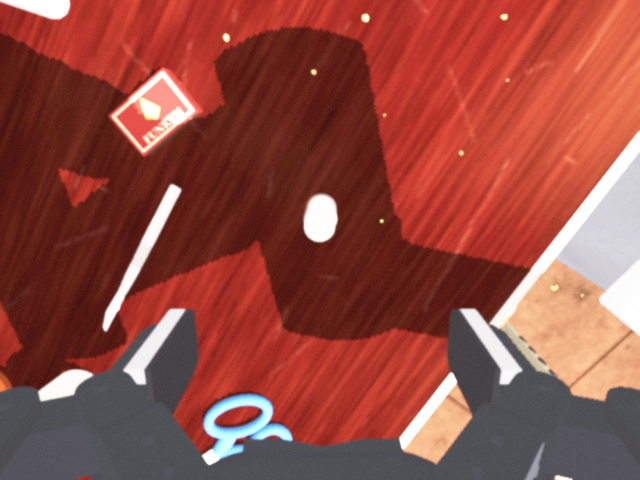

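The vial's cap is at (320,226), where predicted and midway between the fingers, so I'm descending.

Emit:
jog_arm --pt "0 0 0.18 0 0 0" --pt "0 0 0.34 0 0 0" --pt "0 0 0.48 0 0 0" --pt "0 0 0.58 0 0 0" --pt "0 0 0.6 0 0 0" --pt "0 0 0.6 0 0 0"

```text
time_s: 1.62
tool_pos: [0.4036, 0.2423, 0.029]
tcp_rot: [[-0.785, -0.62, -0.001], [-0.62, 0.785, -0.003], [0.003, -0.001, -1.0]]
wrist_force: [-0.2, 0.3, 0.5]
gripper_width: 1.001
```

Emit:
jog_arm --pt "0 0 0 0 0 0" --pt "0 0 0 0 0 0" --pt "0 0 0 0 0 0" --pt "0 0 0 0 0 0" --pt "0 0 0 0 0 0" --pt "0 0 0 0 0 0" --pt "0 0 0 0 0 0" --pt "0 0 0 0 0 0" --grip -1

```text
time_s: 2.28
tool_pos: [0.4036, 0.2423, 0.0291]
tcp_rot: [[-0.785, -0.62, -0.001], [-0.62, 0.785, -0.002], [0.002, -0.001, -1.0]]
wrist_force: [-0.5, -0.0, -0.2]
gripper_width: 0.002
```

Emit:
jog_arm --pt "0 0 0 0 0 0" --pt "0 0 -0.05 0 0 0" --pt "0 0 -0.12 0 0 0" --pt "0 0 -0.25 0 0 0" --pt "0 0 -0.35 0 0 0" --pt "0 0 -0.4 0 0 0" --pt "0 0 -0.4 0 0 0"

```text
time_s: 2.87
tool_pos: [0.4051, 0.2439, 0.1116]
tcp_rot: [[-0.785, -0.62, 0.003], [-0.62, 0.785, 0.002], [-0.003, -0.0, -1.0]]
wrist_force: [-0.4, 0.5, 0.7]
gripper_width: 0.002
```

```bash
python3 -c "
from h import *
st();go((.5004,.042,.13),38.4);c=snap('wrist','w2')"
```

```text
t 2.87 pos [0.4051 0.2439 0.1116] yaw -141.7 F [-0.4  0.5  0.7] w 0.002 j [ 0.89  0.21 -0.48  0.   -0.88 -0.22]
delta [0.252, -1.087, -0.092, -0.0, 0.002, -0.001] rows>= 5.4 t 2.87
```

View pics/w2.png

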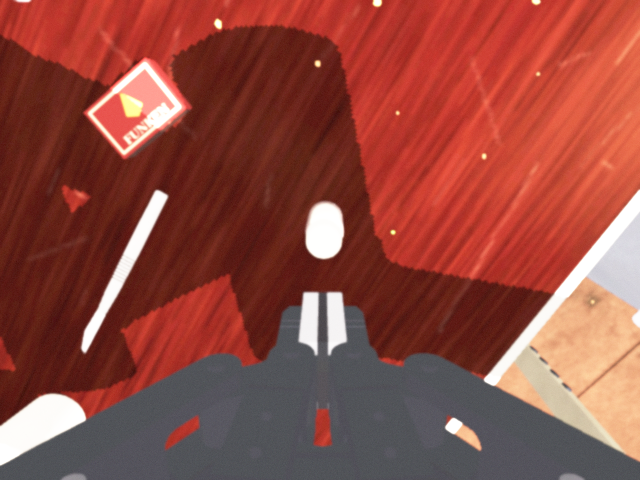

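```bash
python3 -c "
from h import *
c=load('w2');s=arm.state();p=s['tool_pos'];print('tcp',proj(c,p),'table under',proj(c,p*[1,1,0]),'gp',proj(c,p+[0,0,.019]))
for n in('w1','w2'):
  c=load(n);im=cv2.imread(f'pics/{n}.png')
  m=(im[150:270,270:370].min(2)>190).astype(np.uint8);k,l,t,ce=cv2.connectedComponentsWithStats(m);i=1+np.argmax(t[1:,4]);x,y,w,h,a=t[i];x+=270;y+=150
  print(n,c['origin'],x,y,w,h,'cap',ray(c,x+w/2,y+h-w/2,.062),'base',ray(c,x+w/2,y+w/2*.8,0.0))
c=load('top0');q=load('scene0');print(proj(c,(.404,.242,.062)),proj(q,(.404,.242,.062)),proj(q,(.404,.242,0)))
s=snap('scene','s1');t=snap('top','t1')
for n in('s1','t1'):
  im=cv2.imread(f'pics/{n}.png');u,v=proj(load(n),(.404,.242,.03)).astype(int);cv2.imwrite(f'pics/{n}c.png',cv2.resize(im[v-50:v+50,u-65:u+65],None,fx=3,fy=3))
a=cv2.imread('pics/s1c.png');b=cv2.imread('pics/t1c.png');cv2.imwrite('pics/both.png',np.hstack([a,b]))
"
```

```text
tcp [325.20085724 274.43279891] table under [324.73792626 216.39711398] gp [325.33708496 291.51108744]
w1 [0.44861915 0.18455506 0.32912666] 304 195 33 47 cap [0.40515374 0.24176516 0.062     ] base [0.40376196 0.24392148 0.        ]
w2 [0.44912401 0.18722235 0.29097588] 306 203 38 55 cap [0.4055406  0.24128062 0.062     ] base [0.40321494 0.24396502 0.        ]
[225.48016015 307.02033991] [279.5128742  292.21188361] [281.42665712 320.34882286]
```

View pics/both.png

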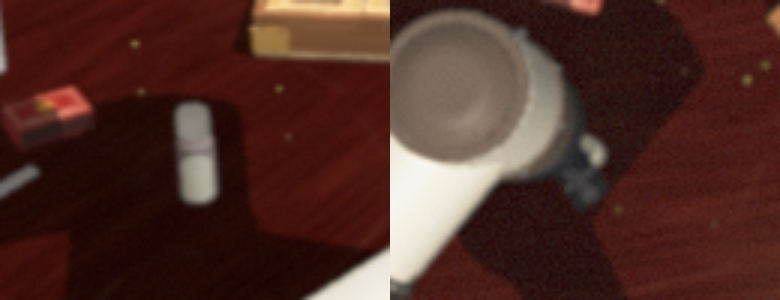

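```bash
python3 -c "
from h import *
s=arm.state();p=np.array(s['tool_pos']);R=s['tcp_rot'];o=[]
for n in('s1','t1'):
  c=load(n);im=cv2.imread(f'pics/{n}.png');u,v=(proj(c,p)).astype(int);k=4 if n=='t1' else 2
  d=int(190/k)
  r=cv2.resize(im[v-d:v+d,u-d:u+d],None,fx=k,fy=k,interpolation=cv2.INTER_CUBIC)[:375,:375].copy()
  r=cv2.convertScaleAbs(r,alpha=1.8,beta=20)
  for q,col in((p,(0,255,0)),(p+[0,0,.019],(255,255,0)),(p-.08*R[:,2],(0,0,255))):
    a=(proj(c,q)-[u-d,v-d])*k;cv2.circle(r,(int(a[0]),int(a[1])),4,col,1)
  o.append(r);print(n,u,v)
cv2.imwrite('pics/b2.png',np.hstack(o))
"
```

```text
s1 278 270
t1 222 305
```

View pics/b2.png

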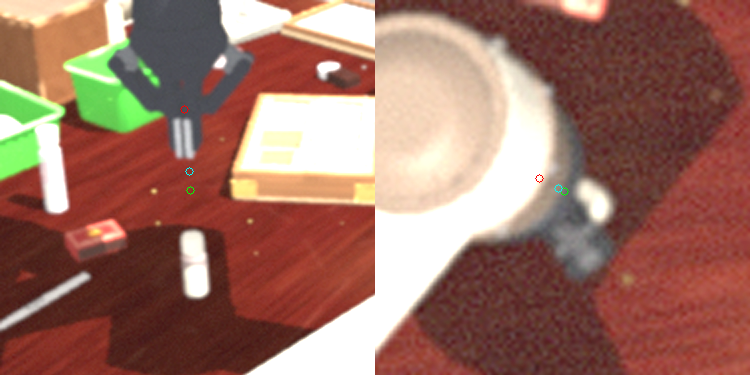

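```bash
cat >> h.py <<'E'
def tri(obs):
    A=np.zeros((3,3));b=np.zeros(3);L=[]
    for c,u,v in obs:
        o=np.array(c["origin"]);d=ray(c,u,v,0)-o;d/=np.linalg.norm(d);M=np.eye(3)-np.outer(d,d);A+=M;b+=M@o;L.append((M,o))
    p=np.linalg.solve(A,b);return p,[round(float(np.linalg.norm(M@(p-o))),4) for M,o in L]
E
python3 -c "
from h import *
w,s,t=load('w2'),load('s1'),load('t1');p=arm.state()['tool_pos'];R=arm.state()['tcp_rot']
for o in([(w,323,292),(s,275,253)],[(s,275,253),(t,227.5,318)],[(w,323,292),(s,275,253),(t,227.5,318)]):
  q,r=tri(o);print(q.round(4),r,'tool frame off',(R.T@(q-p)).round(4))
q=R.T@(np.array(w['origin'])-p);print('cam in tool',q.round(4))
w=load('wrist0');print(np.array(w['origin']))
"
```

```text
[0.4088 0.2407 0.1408] [0.0013, 0.0013] tool frame off [-0.0035 -0.0045 -0.0325]
[0.3857 0.2377 0.1455] [0.0182, 0.0182] tool frame off [ 0.0165  0.0074 -0.0372]
[0.3953 0.2374 0.1389] [0.0124, 0.0135, 0.0246] tool frame off [ 0.0092  0.0012 -0.0305]
cam in tool [-0.0014 -0.0717 -0.1826]
[0.33067047 0.53541651 0.37305437]
```

Scene and wrist rays put the fingertips about 32 mm above the reported TCP, so the jaws shut just over the cap, and the vial hasn't moved. I'm reopening and going lower; this stays clear of the table either way, since the open fingers sit 13 mm farther back.

Emit:
jog_arm --pt "0.009 0 0 0 0 0" --pt "0.009 0 0 0 0 0" --pt "0.009 0 0 0 0 0" --pt "0.009 0 0 0 0 0" --pt "0.009 0 0 0 0 0" --pt "0.009 0 0 0 0 0" --pt "0.009 0 0.05 0 0 0" --pt "0.009 0 0.1 0 0 0" --grip 1

```text
time_s: 3.68
tool_pos: [0.4022, 0.2413, 0.0886]
tcp_rot: [[-0.785, -0.619, -0.001], [-0.619, 0.785, -0.002], [0.002, -0.001, -1.0]]
wrist_force: [-0.9, -0.9, -0.3]
gripper_width: 0.998
```

Emit:
jog_arm --pt "0 0 0.1 0 0 0" --pt "0 0 0.2 0 0 0" --pt "0 0 0.3 0 0 0" --pt "0 0 0.4 0 0 0" --pt "0 0 0.44 0 0 0" --pt "0 0 0.45 0 0 0" --pt "0 0 0.45 0 0 0"

```text
time_s: 4.27
tool_pos: [0.4022, 0.2412, -0.0015]
tcp_rot: [[-0.785, -0.62, -0.001], [-0.62, 0.785, -0.002], [0.003, -0.001, -1.0]]
wrist_force: [-0.1, 0.4, -0.4]
gripper_width: 0.999
```

```bash
python3 -c "
from h import *
st();s=snap('scene','s2');w=snap('wrist','w3')
p=arm.state()['tool_pos'];print(proj(s,p),proj(w,p))
a=cv2.imread('pics/s2.png');u,v=278,290
a=cv2.resize(a[v-75:v+75,u-75:u+75],(400,400),interpolation=cv2.INTER_CUBIC);b=cv2.resize(cv2.imread('pics/w3.png'),(400,300))
cv2.imwrite('pics/b3.png',cv2.convertScaleAbs(np.hstack([a,cv2.copyMakeBorder(b,0,100,0,0,0)]),alpha=1.4,beta=10))"
```

```text
t 4.27 pos [ 0.4022  0.2412 -0.0015] yaw -141.7 F [-0.1  0.4 -0.4] w 0.999 j [ 0.89  0.38 -0.61  0.   -0.58 -0.22]
[281.92166248 320.80627198] [321.80989965 276.3059331 ]
```

View pics/b3.png

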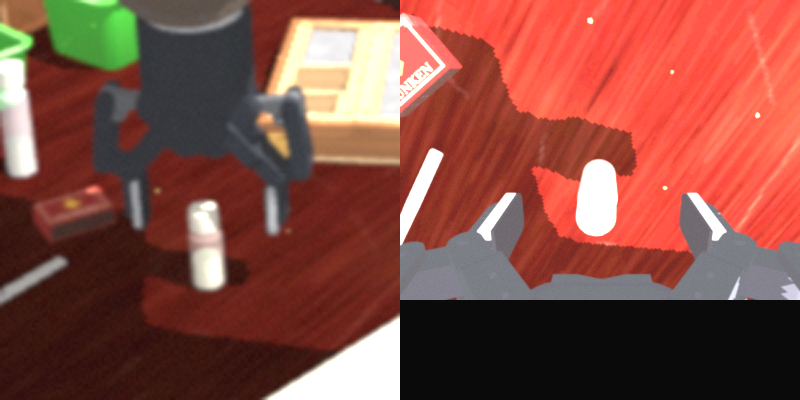

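The tips straddle the vial at mid-height, which confirms the offset: true tip z ≈ reported z + 31 mm. Gripping.

Emit:
jog_arm --pt "0 0 0 0 0 0" --pt "0 0 0 0 0 0" --pt "0 0 0 0 0 0" --pt "0 0 0 0 0 0" --pt "0 0 0 0 0 0" --pt "0 0 0 0 0 0" --pt "0 0 0 0 0 0" --pt "0 0 0 0 0 0" --grip -1

```text
time_s: 5.03
tool_pos: [0.403, 0.2421, -0.0002]
tcp_rot: [[-0.785, -0.62, 0.001], [-0.62, 0.785, 0.0], [-0.001, -0.0, -1.0]]
wrist_force: [-0.7, 0.6, 3.2]
gripper_width: 0.235
```

Emit:
jog_arm --pt "0 0 0 0 0 0" --pt "0 0 -0.05 0 0 0" --pt "0 0 -0.15 0 0 0" --pt "0 0 -0.25 0 0 0" --pt "0 0 -0.35 0 0 0" --pt "0 0 -0.4 0 0 0" --pt "0 0 -0.4 0 0 0"

```text
time_s: 5.62
tool_pos: [0.404, 0.2433, 0.0819]
tcp_rot: [[-0.785, -0.62, 0.004], [-0.62, 0.785, 0.004], [-0.006, 0.0, -1.0]]
wrist_force: [-0.2, -0.0, 0.1]
gripper_width: 0.242
```

```bash
python3 -c "
from h import *
st();go((.5004,.042,.085),38.4)"
```

```text
t 5.62 pos [0.404  0.2433 0.0819] yaw -141.7 F [-0.2 -0.   0.1] w 0.242 j [ 0.89  0.25 -0.52  0.   -0.8  -0.22]
delta [0.246, -1.089, -0.017, 0.0, 0.004, -0.001] rows>= 5.4 t 5.62
```

Emit:
jog_arm --pt "0.03 -0.12 -0.01 0 0 0" --pt "0.07 -0.3 -0.02 0 0 0" --pt "0.11 -0.48 -0.02 0 0 0" --pt "0.15 -0.66 -0.02 0 0 0" --pt "0.19 -0.82 -0.02 0 0 0" --pt "0.22 -0.95 -0.02 0 0 0" --pt "0.22 -0.98 -0.02 0 0 0"

```text
time_s: 6.2
tool_pos: [0.4909, 0.059, 0.084]
tcp_rot: [[-0.787, -0.617, 0.001], [-0.617, 0.787, 0.002], [-0.003, 0.001, -1.0]]
wrist_force: [-0.3, 0.2, 1.5]
gripper_width: 0.235
```

```bash
python3 -c "
from h import *
st();go((.5004,.042,.085),38.4)"
```

```text
t 6.2 pos [0.4909 0.059  0.084 ] yaw -141.9 F [-0.3  0.2  1.5] w 0.235 j [ 0.45  0.28 -0.46 -0.   -0.83  0.22]
delta [0.015, -0.096, -0.005, 0.001, 0.002, -0.004] rows>= 0.5 t 6.2
```

Emit:
jog_arm --pt "0.015 -0.09 0.1 0 0 0" --pt "0.015 -0.096 0.15 0 0 0" --pt "0.015 -0.096 0.15 0 0 0" --pt "0.015 -0.096 0.15 0 0 0"

```text
time_s: 6.53
tool_pos: [0.4993, 0.0422, 0.0529]
tcp_rot: [[-0.787, -0.617, -0.001], [-0.617, 0.787, 0.001], [0.0, 0.002, -1.0]]
wrist_force: [0.4, 0.4, -0.7]
gripper_width: 0.236
```

```bash
python3 -c "
from h import *
st();go((.5004,.042,.012),38.4);w=snap('wrist','w4');s=snap('scene','s4')
im=cv2.imread('pics/w4.png')
for p in((.5004,.042,.012),(.5004,.042,.036)): print(proj(w,p),proj(s,p))
for sx in(-1,1):
  for sy in(-1,1):
    q=np.array([.5004,.042,.036])+.0185*sx*np.array([.784,.621,0])+.0185*sy*np.array([-.621,.784,0]);a=proj(w,q).astype(int);cv2.circle(im,tuple(a),3,(0,255,0),1)
a=cv2.imread('pics/s4.png');u,v=proj(s,(.5004,.042,.04)).astype(int)
a=cv2.resize(a[v-60:v+60,u-60:u+60],(400,400),interpolation=cv2.INTER_CUBIC);cv2.imwrite('pics/b4.png',np.hstack([a,im[40:440,170:570]]))"
```

```text
t 6.53 pos [0.4993 0.0422 0.0529] yaw -141.9 F [ 0.4  0.4 -0.7] w 0.236 j [ 0.41  0.34 -0.48 -0.   -0.76  0.26]
delta [-0.004, -0.005, 0.204, 0.001, -0.0, -0.004] rows>= 1.0 t 6.53
[321.03933843 246.05461332] [320.57906946 262.3600782 ]
[320.91102974 261.22836469] [320.32211907 252.8516393 ]
```

View pics/b4.png

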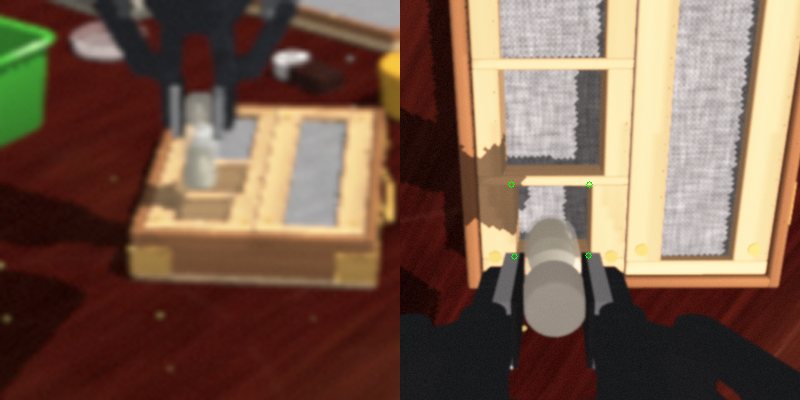

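The cell rim matches my markers and the vial is over it. Lowering gently.

Emit:
jog_arm --pt "-0.004 -0.005 0.05 0 0 0" --pt "-0.004 -0.005 0.1 0 0 0" --pt "-0.004 -0.005 0.15 0 0 0" --pt "-0.004 -0.005 0.175 0 0 0" --pt "-0.004 -0.005 0.185 0 0 0" --pt "-0.004 -0.005 0.195 0 0 0" --pt "-0.004 -0.005 0.2 0 0 0" --pt "-0.004 -0.005 0.204 0 0 0"

```text
time_s: 7.3
tool_pos: [0.502, 0.043, 0.0138]
tcp_rot: [[-0.786, -0.618, 0.003], [-0.618, 0.786, 0.003], [-0.004, 0.001, -1.0]]
wrist_force: [-0.7, 0.6, 0.4]
gripper_width: 0.238
```

Emit:
jog_arm --pt "0.01 0 0.006 0 0 0" --pt "0.01 0 0.012 0 0 0" --pt "0.01 0 0.015 0 0 0"

```text
time_s: 7.55
tool_pos: [0.5008, 0.0417, 0.0116]
tcp_rot: [[-0.786, -0.618, 0.003], [-0.618, 0.786, 0.003], [-0.004, -0.0, -1.0]]
wrist_force: [-2.2, -0.0, 9.2]
gripper_width: 0.24
```

Emit:
jog_arm --pt "0 0 0 0 0 0" --pt "0 0 0 0 0 0" --pt "0 0 0 0 0 0" --pt "0 0 0 0 0 0" --pt "0 0 -0.05 0 0 0" --pt "0 0 -0.2 0 0 0" --pt "0 0 -0.4 0 0 0" --pt "0 0 -0.5 0 0 0" --grip 0.4

```text
time_s: 8.22
tool_pos: [0.5023, 0.0418, 0.1153]
tcp_rot: [[-0.785, -0.619, 0.008], [-0.619, 0.785, 0.003], [-0.009, -0.003, -1.0]]
wrist_force: [0.7, 1.2, 0.8]
gripper_width: 0.7
```

```bash
python3 -c "
from h import *
st();go((.427,-.247,.115),38.4)"
```

```text
t 8.22 pos [0.5023 0.0418 0.1153] yaw -141.7 F [0.7 1.2 0.8] w 0.7 j [ 0.41  0.25 -0.41  0.   -0.9   0.26]
delta [1.19, -0.901, -0.006, -0.002, 0.005, -0.002] rows>= 7.2 t 8.22
```

Emit:
jog_arm --pt "0.15 -0.11 0 0 0 0" --pt "0.3 -0.22 0 0 0 0" --pt "0.45 -0.34 0 0 0 0" --pt "0.6 -0.45 0 0 0 0" --pt "0.75 -0.57 0 0 0 0" --pt "0.88 -0.67 0 0 0 0" --pt "0.98 -0.74 0 0 0 0" --pt "1 -0.76 0 0 0 0" --grip 1

```text
time_s: 8.88
tool_pos: [0.4379, -0.2039, 0.1137]
tcp_rot: [[-0.788, -0.616, 0.007], [-0.616, 0.788, 0.003], [-0.008, -0.002, -1.0]]
wrist_force: [0.6, -0.5, 1.0]
gripper_width: 1.0
```

```bash
python3 -c "
from h import *
st();go((.427,-.247,.115),38.4)
w=snap('wrist','w5');s=snap('scene','s5');t=snap('top','t5');print('pred lid',proj(w,(.427,-.247,.05)),proj(w,(.427,-.247,0)),'vial top pred',proj(s,(.5004,.042,.074)))
im=cv2.imread('pics/s5.png');u,v=proj(s,(.5004,.042,.05)).astype(int);a=cv2.resize(im[v-50:v+50,u-50:u+50],(400,400),interpolation=cv2.INTER_CUBIC)
cv2.imwrite('pics/b5.png',np.hstack([a,cv2.copyMakeBorder(cv2.resize(cv2.imread('pics/w5.png'),(400,300)),0,100,0,0,0)]))"
```

```text
t 8.88 pos [ 0.4379 -0.2039  0.1137] yaw -142.0 F [ 0.6 -0.5  1. ] w 1.0 j [-0.1   0.22 -0.45 -0.01 -0.89  0.77]
delta [0.175, -0.136, -0.008, -0.001, 0.005, -0.004] rows>= 1.1 t 8.88
pred lid [384.35394963 190.58660032] [374.79884206 177.48042371] vial top pred [319.90563721 237.43974476]
```

View pics/b5.png

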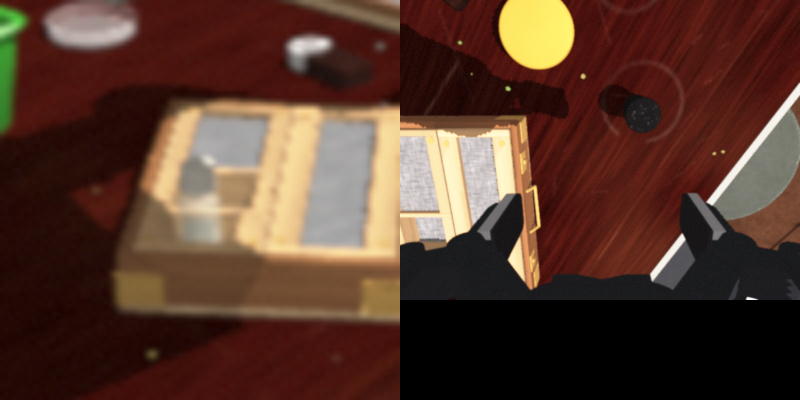

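The vial stands upright in its cell. In the wrist view the canister lid is at about (389,184).

```bash
python3 -c "
from h import *
w=load('w5');p=ray(w,389,184,.05);print(p,load('w5')['origin']);go((p[0],p[1],-.003),38.4)"
```

```text
[ 0.42737904 -0.25154165  0.05      ] [ 0.48077254 -0.26106488  0.29314905]
delta [0.207, -0.158, 0.583, -0.002, 0.006, -0.002] rows>= 3.1 t 9.03
```

Emit:
jog_arm --pt "0.15 -0.11 0.05 0 0 0" --pt "0.207 -0.158 0.15 0 0 0" --pt "0.207 -0.158 0.28 0 0 0" --pt "0.207 -0.158 0.42 0 0 0" --pt "0.207 -0.158 0.53 0 0 0" --pt "0.207 -0.158 0.585 0.0 0 0" --pt "0.207 -0.158 0.585 0 0 0" --pt "0.207 -0.158 0.585 0 0 0"

```text
time_s: 9.7
tool_pos: [0.4279, -0.2504, -0.0037]
tcp_rot: [[-0.784, -0.62, 0.007], [-0.62, 0.784, 0.004], [-0.008, -0.002, -1.0]]
wrist_force: [0.2, 0.3, 0.8]
gripper_width: 1.0
```

Emit:
jog_arm --pt "0 0 0 0 0 0" --pt "0 0 0 0 0 0" --pt "0 0 0 0 0 0" --pt "0 0 0 0 0 0" --pt "0 0 0 0 0 0" --pt "0 0 0 0 0 0" --pt "0 0 0 0 0 0" --pt "0 0 0 0 0 0" --grip -1

```text
time_s: 10.37
tool_pos: [0.4287, -0.2509, -0.0029]
tcp_rot: [[-0.784, -0.62, 0.009], [-0.62, 0.784, 0.003], [-0.009, -0.003, -1.0]]
wrist_force: [0.1, -0.4, 6.1]
gripper_width: 0.361
```

Emit:
jog_arm --pt "0 0 -0.03 0 0 0" --pt "0 0 -0.1 0 0 0" --pt "0 0 -0.2 0 0 0" --pt "0 0 -0.35 0 0 0" --pt "0 0 -0.42 0 0 0" --pt "0 0 -0.45 0 0 0" --pt "0 0 -0.45 0 0 0"

```text
time_s: 10.95
tool_pos: [0.4285, -0.2512, 0.0884]
tcp_rot: [[-0.784, -0.62, 0.012], [-0.62, 0.784, 0.002], [-0.011, -0.005, -1.0]]
wrist_force: [0.1, -0.4, -0.4]
gripper_width: 0.361
```

```bash
python3 -c "
from h import *
st();go((.5299,.0047,.09),38.4)"
```

```text
t 10.95 pos [ 0.4285 -0.2512  0.0884] yaw -141.7 F [ 0.1 -0.4 -0.4] w 0.361 j [-0.21  0.27 -0.45 -0.01 -0.83  0.88]
delta [-1.191, 0.689, 0.001, -0.003, 0.007, -0.001] rows>= 6.6 t 10.95
```

Emit:
jog_arm --pt "-0.15 0.09 0 0 0 0" --pt "-0.32 0.18 0 0 0 0" --pt "-0.49 0.28 0 0 0 0" --pt "-0.66 0.38 0 0 0 0" --pt "-0.83 0.48 0 0 0 0" --pt "-0.95 0.55 0 0 0.005 0" --pt "-1 0.58 0 -0.003 0.007 0" --pt "-1 0.58 0 -0.003 0.007 0"

```text
time_s: 11.62
tool_pos: [0.5136, -0.0342, 0.0884]
tcp_rot: [[-0.782, -0.623, -0.002], [-0.623, 0.782, -0.001], [0.002, 0.001, -1.0]]
wrist_force: [-1.0, -0.6, -1.0]
gripper_width: 0.359
```

```bash
python3 -c "
from h import *
st();go((.5299,.0047,.06),38.4)"
```

```text
t 11.62 pos [ 0.5136 -0.0342  0.0884] yaw -141.5 F [-1.  -0.6 -1. ] w 0.359 j [ 0.25  0.31 -0.41  0.   -0.86  0.42]
delta [-0.185, 0.101, 0.141, 0.0, -0.001, 0.001] rows>= 1.2 t 11.62
```

Emit:
jog_arm --pt "-0.1 0.06 0.04 0 0 0" --pt "-0.185 0.101 0.1 0 0 0" --pt "-0.185 0.101 0.14 0 0 0" --pt "-0.185 0.101 0.14 0 0 0" --pt "-0.185 0.101 0.14 0 0 0"

```text
time_s: 12.03
tool_pos: [0.5284, 0.0032, 0.0592]
tcp_rot: [[-0.783, -0.622, -0.006], [-0.622, 0.783, -0.002], [0.006, 0.002, -1.0]]
wrist_force: [0.3, -0.3, -0.7]
gripper_width: 0.355
```

```bash
python3 -c "
from h import *
st();go((.5299,.0047,.009),38.4)"
```

```text
t 12.03 pos [0.5284 0.0032 0.0592] yaw -141.6 F [ 0.3 -0.3 -0.7] w 0.355 j [ 0.31  0.37 -0.4  -0.   -0.81  0.36]
delta [-0.012, 0.001, 0.251, 0.001, -0.004, 0.0] rows>= 1.2 t 12.03
```

Emit:
jog_arm --pt "-0.012 0 0.08 0 0 0" --pt "-0.012 0 0.15 0 0 0" --pt "-0.012 0 0.2 0 -0.004 0" --pt "-0.012 0 0.225 0 -0.004 0" --pt "-0.012 0 0.235 0 -0.004 0" --pt "-0.012 0 0.24 0 -0.004 0" --pt "-0.012 0 0.245 0 -0.004 0" --pt "-0.012 0 0.248 0 -0.004 0"

```text
time_s: 12.7
tool_pos: [0.5305, 0.0046, 0.0103]
tcp_rot: [[-0.783, -0.622, 0.001], [-0.622, 0.783, 0.002], [-0.002, 0.001, -1.0]]
wrist_force: [0.4, -0.3, -0.3]
gripper_width: 0.357
```

Emit:
jog_arm --pt "0 0 0.003 0 0 0" --pt "0 0 0.006 0 0 0" --pt "0 0 0.008 0 0 0"

```text
time_s: 12.95
tool_pos: [0.531, 0.0046, 0.0092]
tcp_rot: [[-0.783, -0.622, 0.002], [-0.622, 0.783, 0.002], [-0.003, 0.001, -1.0]]
wrist_force: [-1.5, -1.2, 5.1]
gripper_width: 0.359
```

Emit:
jog_arm --pt "0 0 0 0 0 0" --pt "0 0 0 0 0 0" --pt "0 0 0 0 0 0" --pt "0 0 0 0 0 0" --pt "0 0 -0.05 0 0 0" --pt "0 0 -0.2 0 0 0" --pt "0 0 -0.4 0 0 0" --pt "0 0 -0.5 0 0 0" --grip 0.3

```text
time_s: 13.62
tool_pos: [0.5329, 0.0045, 0.1139]
tcp_rot: [[-0.782, -0.623, 0.008], [-0.623, 0.782, 0.003], [-0.008, -0.003, -1.0]]
wrist_force: [1.4, 0.4, 0.2]
gripper_width: 0.649
```

```bash
python3 -c "
from h import *
st();go((.651,-.2375,.115),90)"
```

```text
t 13.62 pos [0.5329 0.0045 0.1139] yaw -141.5 F [1.4 0.4 0.2] w 0.649 j [ 0.31  0.3  -0.34 -0.   -0.92  0.36]
delta [0.292, -1.314, -0.004, -0.004, 0.004, -0.572] rows>= 7.2 t 13.62
```

Emit:
jog_arm --pt "0.03 -0.14 0 0 0 -0.07" --pt "0.07 -0.3 0 0 0 -0.14" --pt "0.11 -0.47 0 0 0 -0.22" --pt "0.15 -0.65 0 0 0 -0.3" --pt "0.18 -0.82 0 0 0 -0.37" --pt "0.21 -0.95 0 0 0 -0.45" --pt "0.22 -1 0 -0.004 0.004 -0.52" --pt "0.22 -1 0 -0.004 0.004 -0.572"

```text
time_s: 14.28
tool_pos: [0.624, -0.1821, 0.1142]
tcp_rot: [[0.002, -1.0, -0.0], [-1.0, -0.002, -0.001], [0.001, 0.0, -1.0]]
wrist_force: [1.0, 0.2, -0.8]
gripper_width: 0.646
```

```bash
python3 -c "
from h import *
st();go((.651,-.2375,.115),90)"
```

```text
t 14.28 pos [ 0.624  -0.1821  0.1142] yaw -89.9 F [ 1.   0.2 -0.8] w 0.646 j [-0.04  0.49 -0.04  0.   -1.05  1.61]
delta [0.277, -0.135, -0.004, 0.0, -0.001, 0.001] rows>= 1.5 t 14.28
```

Emit:
jog_arm --pt "0.15 -0.07 0 0 0 0" --pt "0.277 -0.135 0 0 0 0" --pt "0.277 -0.135 0 0 0 0" --pt "0.277 -0.135 0 0 0 0"

```text
time_s: 14.62
tool_pos: [0.6509, -0.2386, 0.114]
tcp_rot: [[-0.0, -1.0, -0.001], [-1.0, 0.0, -0.0], [0.0, 0.001, -1.0]]
wrist_force: [-0.5, 0.6, 0.3]
gripper_width: 0.648
```

```bash
python3 -c "
from h import *
st();w=snap('wrist','w6');s=snap('scene','s6')
print(proj(w,(.651,-.2375,.016)))
im=cv2.imread('pics/s6.png');u,v=proj(s,(.53,.0,.05)).astype(int);a=cv2.resize(im[v-50:v+50,u-50:u+50],(300,300),interpolation=cv2.INTER_CUBIC)
b=cv2.imread('pics/w6.png')[:375,70:570];cv2.imwrite('pics/b6.png',np.hstack([b,cv2.copyMakeBorder(a,0,75,0,0,0)]))"
```

```text
t 14.62 pos [ 0.6509 -0.2386  0.114 ] yaw -90.0 F [-0.5  0.6  0.3] w 0.648 j [-0.12  0.56  0.09  0.   -1.1   1.69]
[321.59558503 221.62480337]
```

View pics/b6.png

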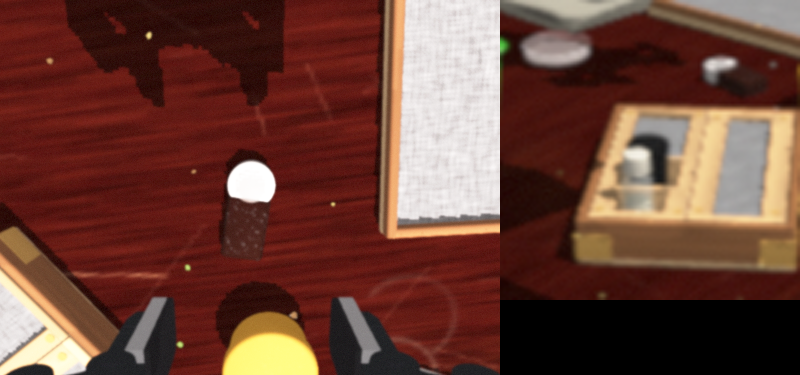

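Both the vial and the canister stand in their cells. In the wrist view the lens end is centred at (322,183) and the cover's far edge at (314,257).

```bash
python3 -c "
from h import *
w=load('w6');im=cv2.imread('pics/w6.png')
m=(im[140:215,280:370].min(2)>150).astype(np.uint8);k,l,t,ce=cv2.connectedComponentsWithStats(m);i=1+np.argmax(t[1:,4]);print(t[i],ce[i]+[280,140])
a=ray(w,322,183,.012);b=ray(w,314,257,.016);d=(a-b)[:2];L=np.linalg.norm(d);y=d/L;print(a,b,'len(52)',L,'yaxis deg',np.degrees(np.arctan2(*y[::-1])))
o=b[:2]+.034*y;o2=a[:2]-.018*y;print(o,o2);g=(o+o2)/2-.008*y;print('grip',g);go((g[0],g[1],.0),np.degrees(np.arctan2(*y[::-1]))-90)"
```

```text
[  17   21   49   41 1592] [321.33165829 182.12311558]
[ 0.67638239 -0.23778981  0.012     ] [ 0.62589459 -0.2322544   0.016     ] len(52) 0.050790346462942705 yaxis deg -6.2568340900280015
[ 0.65969206 -0.23595991] [ 0.65848961 -0.23582807]
grip [ 0.65113849 -0.23502211]
delta [-0.01, -0.003, 0.572, 0.0, -0.0, 0.071] rows>= 2.7 t 14.72
```

Emit:
jog_arm --pt "-0.01 -0.003 0.12 0 0 0.04" --pt "-0.01 -0.003 0.28 0 0 0.071" --pt "-0.01 -0.003 0.44 0 0 0.071" --pt "-0.01 -0.003 0.57 0 0 0.071" --pt "-0.01 -0.003 0.64 0 0 0.071" --pt "-0.01 -0.003 0.67 0 0 0.071" --pt "-0.01 -0.003 0.69 0 0 0.071" --pt "-0.01 -0.003 0.695 0 0 0.071"

```text
time_s: 15.38
tool_pos: [0.6515, -0.2345, -0.0241]
tcp_rot: [[-0.108, -0.994, -0.0], [-0.994, 0.108, -0.001], [0.001, 0.0, -1.0]]
wrist_force: [-0.2, 0.5, 0.2]
gripper_width: 0.648
```

```bash
python3 -c "
from h import *
st();go((.6511,-.235,-.025),83.7);s=snap('scene','s7');w=snap('wrist','w7')
im=cv2.imread('pics/s7.png');u,v=proj(s,(.651,-.235,.02)).astype(int);a=cv2.resize(im[v-40:v+40,u-40:u+40],(400,400),interpolation=cv2.INTER_CUBIC)
cv2.imwrite('pics/b7.png',cv2.convertScaleAbs(np.hstack([a,cv2.imread('pics/w7.png')[80:480,120:520]]),alpha=1.4,beta=10))"
```

```text
t 15.38 pos [ 0.6515 -0.2345 -0.0241] yaw -96.2 F [-0.2  0.5  0.2] w 0.648 j [-0.11  0.7  -0.04  0.   -0.83  1.57]
delta [0.003, 0.001, 0.005, 0.0, -0.0, 0.001] rows>= 0.0 t 15.38
```

View pics/b7.png

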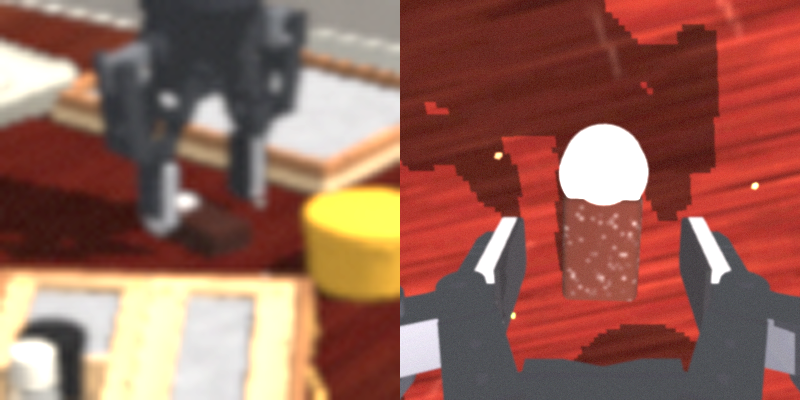

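The fingers straddle the cover just off the table. Gripping and lifting.

Emit:
jog_arm --pt "0 0 0 0 0 0" --pt "0 0 0 0 0 0" --pt "0 0 0 0 0 0" --pt "0 0 0 0 0 0" --pt "0 0 0 0 0 0" --pt "0 0 0 0 0 0" --pt "0 0 0 0 0 0" --grip -1 --force 40

```text
time_s: 16.07
tool_pos: [0.6534, -0.2352, -0.0214]
tcp_rot: [[-0.108, -0.994, 0.005], [-0.994, 0.108, -0.002], [0.001, -0.005, -1.0]]
wrist_force: [-0.5, 0.6, 5.8]
gripper_width: 0.001
```

Emit:
jog_arm --pt "0 0 -0.02 0 0 0" --pt "0 0 -0.07 0 0 0" --pt "0 0 -0.18 0 0 0" --pt "0 0 -0.3 0 0 0" --pt "0 0 -0.4 0 0 0" --pt "0 0 -0.45 0 0 0" --pt "0 0 -0.45 0 0 0"

```text
time_s: 16.65
tool_pos: [0.6547, -0.2355, 0.072]
tcp_rot: [[-0.108, -0.994, 0.01], [-0.994, 0.108, -0.003], [0.002, -0.01, -1.0]]
wrist_force: [-0.2, 0.2, 0.8]
gripper_width: 0.002
```

```bash
python3 -c "
from h import *
st();y=np.array([-.621,.784]);g=np.array([.5746,-.0517])+.008*y;print(g)
go((*g,.07),38.4)
w=load('w7')
# measured lens pose rel. to TCP at grip
"
```

```text
t 16.65 pos [ 0.6547 -0.2355  0.072 ] yaw -96.2 F [-0.2  0.2  0.8] w 0.002 j [-0.11  0.59  0.03  0.   -1.    1.57]
[ 0.569632 -0.045428]
delta [-0.899, 0.525, 0.003, -0.007, 0.001, 0.504] rows>= 6.3 t 16.65
```

```bash
python3 -c "
from h import *
s=snap('scene','s8');w=snap('wrist','w8');p=arm.state()['tool_pos']
im=cv2.imread('pics/s8.png');u,v=proj(s,p).astype(int);print('crop',u-50,v-50,proj(w,p),proj(w,(.6511,-.235,.016)));a=cv2.resize(im[v-50:v+50,u-50:u+50],(400,400),interpolation=cv2.INTER_CUBIC)
cv2.imwrite('pics/b8.png',cv2.convertScaleAbs(np.hstack([a,cv2.imread('pics/w8.png')[80:480,120:520]]),alpha=1.4,beta=10))"
```

```text
crop 302 142 [323.43376063 277.3091621 ] [323.62649308 245.69027391]
```

View pics/b8.png

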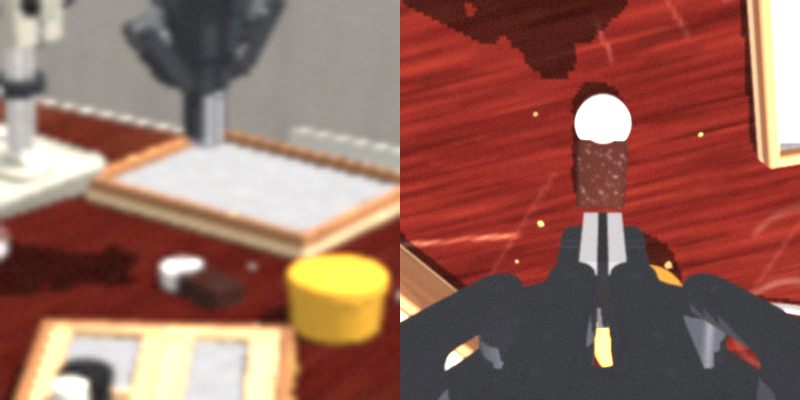

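```bash
python3 -c "
from h import *
w,s=load('w8'),load('s8');st0=arm.state();p=st0['tool_pos'];R=st0['tcp_rot']
q,r=tri([(w,322,292),(s,353.8,177.8)]);print(q.round(4),r,(R.T@(q-p)).round(4), q-p)
print(proj(s,p),[proj(s,p+[0,0,d]).round(1) for d in(.03,.035,.04,.045)],[proj(w,p+[0,0,d]).round(1) for d in(.03,.035,.04,.045)])
a=ray(w,323,200,.012);b=ray(w,321,288,.016);print(a,b)"
```

```text
[ 0.6581 -0.2382  0.1054] [0.0044, 0.0044] [ 0.0027 -0.0062 -0.0374] [ 0.00574909 -0.00335555  0.03744498]
[352.94669904 192.02714596] [array([353. , 181.6]), array([353. , 179.8]), array([353. , 178.1]), array([353. , 176.3])] [array([323.7, 305.9]), array([323.8, 311.7]), array([323.8, 317.8]), array([323.9, 324.4])]
[ 0.67677806 -0.23744547  0.012     ] [ 0.6252745  -0.23064092  0.016     ]
```

The lens hasn't moved. The jaws closed on its top face, and contact there gives a tip offset of 37.5 mm. I'll retry about 9 mm lower.

```bash
python3 -c "
from h import *
go((.648,-.2345,-.033),83)"
```

```text
delta [0.0, 0.024, 0.505, -0.002, -0.0, 0.008] rows>= 2.4 t 16.75
```

Emit:
jog_arm --pt "0 0.024 0 -0.002 0 0.008" --pt "0 0.024 0 -0.002 0 0.008" --pt "0 0.024 0 -0.002 0 0.008" --pt "0 0.024 0.05 -0.002 0 0.008" --pt "0 0.024 0.15 -0.002 0 0.008" --pt "0 0.024 0.27 -0.002 0 0.008" --pt "0 0.024 0.38 -0.002 0 0.008" --pt "0 0.024 0.42 -0.002 0 0.008" --grip 0.2

```text
time_s: 17.42
tool_pos: [0.6448, -0.2337, -0.021]
tcp_rot: [[-0.122, -0.992, -0.007], [-0.993, 0.122, 0.001], [-0.0, 0.007, -1.0]]
wrist_force: [0.0, -0.3, -0.5]
gripper_width: 0.599
```

```bash
python3 -c "
from h import *
st();go((.648,-.2345,-.033),83)"
```

```text
t 17.42 pos [ 0.6448 -0.2337 -0.021 ] yaw -97.0 F [ 0.  -0.3 -0.5] w 0.599 j [-0.11  0.69 -0.05 -0.   -0.84  1.56]
delta [0.002, -0.017, 0.06, 0.004, 0.0, -0.0] rows>= 0.3 t 17.42
```

Emit:
jog_arm --pt "0.002 -0.017 0.02 0.004 0 0" --pt "0.002 -0.017 0.04 0.004 0 0" --pt "0.002 -0.017 0.055 0.004 0 0" --pt "0.002 -0.017 0.06 0.004 0 0" --pt "0.002 -0.017 0.06 0.004 0 0"

```text
time_s: 17.83
tool_pos: [0.6487, -0.2346, -0.0322]
tcp_rot: [[-0.122, -0.993, 0.001], [-0.993, 0.122, 0.0], [-0.0, -0.001, -1.0]]
wrist_force: [0.1, 0.4, 0.2]
gripper_width: 0.596
```

Emit:
jog_arm --pt "0 0 0 0 0 0" --pt "0 0 0 0 0 0" --pt "0 0 0 0 0 0" --pt "0 0 0 0 0 0" --pt "0 0 0 0 0 0" --pt "0 0 0 0 0 0" --pt "0 0 0 0 0 0" --grip -1 --force 40

```text
time_s: 18.42
tool_pos: [0.6496, -0.2347, -0.0309]
tcp_rot: [[-0.121, -0.993, 0.003], [-0.993, 0.121, -0.0], [0.0, -0.003, -1.0]]
wrist_force: [-0.9, 1.4, 5.6]
gripper_width: 0.326
```

Emit:
jog_arm --pt "0 0 -0.02 0 0 0" --pt "0 0 -0.07 0 0 0" --pt "0 0 -0.18 0 0 0" --pt "0 0 -0.3 0 0 0" --pt "0 0 -0.42 0 0 0" --pt "0 0 -0.52 0 0 0" --pt "0 0 -0.55 0 0 0"

```text
time_s: 19.0
tool_pos: [0.6513, -0.2354, 0.0837]
tcp_rot: [[-0.121, -0.993, 0.01], [-0.993, 0.121, -0.002], [0.001, -0.01, -1.0]]
wrist_force: [0.5, -1.0, 0.2]
gripper_width: 0.327
```

```bash
python3 -c "
from h import *
st();go((.5686,-.0442,.07),38.4)"
```

```text
t 19.0 pos [ 0.6513 -0.2354  0.0837] yaw -96.9 F [ 0.5 -1.   0.2] w 0.327 j [-0.11  0.58  0.04  0.   -1.02  1.56]
delta [-0.899, 0.527, 0.062, -0.006, 0.002, 0.496] rows>= 6.2 t 19.0
```

Emit:
jog_arm --pt "-0.12 0.07 0 0 0 0.06" --pt "-0.26 0.15 0 0 0 0.13" --pt "-0.41 0.24 0 0 0 0.21" --pt "-0.56 0.33 0 0 0 0.29" --pt "-0.71 0.42 0.02 -0.003 0.001 0.37" --pt "-0.84 0.49 0.04 -0.006 0.002 0.44" --pt "-0.899 0.527 0.06 -0.006 0.002 0.496" --pt "-0.899 0.527 0.06 -0.006 0.002 0.496"

```text
time_s: 19.67
tool_pos: [0.566, -0.0418, 0.0692]
tcp_rot: [[-0.783, -0.622, -0.004], [-0.622, 0.783, -0.0], [0.003, 0.002, -1.0]]
wrist_force: [-0.4, -0.5, -1.0]
gripper_width: 0.324
```

```bash
python3 -c "
from h import *
st();go((.5686,-.0442,.025),38.4)"
```

```text
t 19.67 pos [ 0.566  -0.0418  0.0692] yaw -141.5 F [-0.4 -0.5 -1. ] w 0.324 j [ 0.21  0.41 -0.3  -0.   -0.86  0.46]
delta [-0.003, -0.018, 0.221, 0.001, -0.002, 0.001] rows>= 1.1 t 19.67
```

Emit:
jog_arm --pt "-0.003 -0.018 0.08 0 0 0" --pt "-0.003 -0.018 0.16 0 0 0" --pt "-0.003 -0.018 0.215 0 0 0" --pt "-0.003 -0.018 0.22 0 0 0" --pt "-0.003 -0.018 0.22 0 0 0"

```text
time_s: 20.08
tool_pos: [0.5681, -0.0449, 0.0243]
tcp_rot: [[-0.783, -0.622, -0.006], [-0.622, 0.783, -0.001], [0.005, 0.003, -1.0]]
wrist_force: [1.4, -0.7, 0.7]
gripper_width: 0.324
```

```bash
python3 -c "
from h import *
st();go((.5686,-.0442,-.001),38.4)
w=snap('wrist','w9');im=cv2.imread('pics/w9.png');X=np.array([.784,.621,0]);Y=np.array([-.621,.784,0]);C=np.array([.5746,-.0517,0])
def poly(c,hx,hy,z,col):
  q=np.array([proj(w,c+a*hx*X+b*hy*Y+[0,0,z]) for a,b in((-1,-1),(-1,1),(1,1),(1,-1))]).astype(int);cv2.polylines(im,[q],True,col,1)
poly(C,.023,.043,.036,(0,255,0))
s=arm.state();t=np.array(s['tool_pos']);L=t*[1,1,0]-.0096*Y
poly(L,.014,.034,t[2]+.031+.016,(255,255,0))
cv2.imwrite('pics/b9.png',cv2.convertScaleAbs(im,alpha=1.3,beta=10))"
```

```text
t 20.08 pos [ 0.5681 -0.0449  0.0243] yaw -141.5 F [ 1.4 -0.7  0.7] w 0.324 j [ 0.21  0.47 -0.33 -0.   -0.77  0.47]
delta [-0.005, 0.001, 0.126, 0.002, -0.003, 0.001] rows>= 0.6 t 20.08
```

View pics/b9.png

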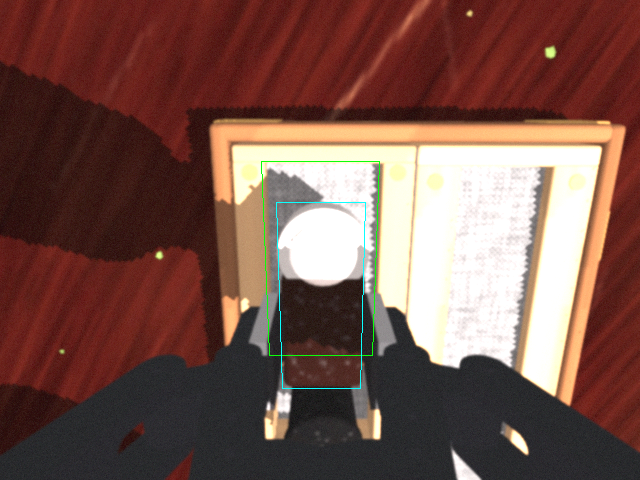

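Recess and lens match their predicted outlines to within about 2 mm. Lowering to the floor.

Emit:
jog_arm --pt "-0.005 0 0.04 0.002 -0.003 0" --pt "-0.005 0 0.07 0.002 -0.003 0" --pt "-0.005 0 0.09 0.002 -0.003 0" --pt "-0.005 0 0.1 0.002 -0.003 0" --pt "-0.005 0 0.108 0.002 -0.003 0" --pt "-0.005 0 0.114 0.002 -0.003 0" --pt "-0.005 0 0.12 0.002 -0.003 0"

```text
time_s: 20.72
tool_pos: [0.5697, -0.0441, 0.0012]
tcp_rot: [[-0.783, -0.622, 0.002], [-0.622, 0.783, -0.0], [-0.002, -0.001, -1.0]]
wrist_force: [1.5, 0.4, -1.0]
gripper_width: 0.322
```

Emit:
jog_arm --pt "0 0 0.004 0 0 0" --pt "0 0 0.008 0 0 0" --pt "0 0 0.01 0 0 0"

```text
time_s: 20.97
tool_pos: [0.5698, -0.044, -0.0008]
tcp_rot: [[-0.783, -0.622, 0.002], [-0.622, 0.783, -0.0], [-0.002, -0.001, -1.0]]
wrist_force: [-0.8, -0.2, -0.6]
gripper_width: 0.326
```

Emit:
jog_arm --pt "0 0 0.004 0 0 0" --pt "0 0 0.008 0 0 0" --pt "0 0 0.008 0 0 0"

```text
time_s: 21.22
tool_pos: [0.5698, -0.0441, -0.0009]
tcp_rot: [[-0.783, -0.623, 0.003], [-0.623, 0.783, -0.0], [-0.002, -0.002, -1.0]]
wrist_force: [-2.6, 2.4, 7.8]
gripper_width: 0.326
```

Emit:
jog_arm --pt "0 0 0 0 0 0" --pt "0 0 0 0 0 0" --pt "0 0 0 0 0 0" --pt "0 0 0 0 0 0" --pt "0 0 -0.05 0 0 0" --pt "0 0 -0.2 0 0 0" --pt "0 0 -0.4 0 0 0" --pt "0 0 -0.55 0 0 0" --grip 0.2

```text
time_s: 21.88
tool_pos: [0.5702, -0.0442, 0.112]
tcp_rot: [[-0.782, -0.623, 0.004], [-0.623, 0.782, -0.001], [-0.003, -0.003, -1.0]]
wrist_force: [0.9, -0.2, 0.1]
gripper_width: 0.6
```

```bash
python3 -c "
from h import *
st();go((.514,-.388,.11),160.5)"
```

```text
t 21.88 pos [ 0.5702 -0.0442  0.112 ] yaw -141.5 F [ 0.9 -0.2  0.1] w 0.6 j [ 0.21  0.37 -0.25  0.   -0.96  0.46]
delta [1.291, -1.17, 0.01, -0.001, 0.003, 0.645] rows>= 8.4 t 21.88
```

Emit:
jog_arm --pt "0.12 -0.11 0 0 0 0.07" --pt "0.27 -0.24 0 0 0 0.14" --pt "0.42 -0.38 0 0 0 0.22" --pt "0.57 -0.52 0 0 0 0.3" --pt "0.72 -0.65 0 0 0 0.38" --pt "0.86 -0.78 0 0 0 0.46" --pt "0.97 -0.88 0 0 0 0.53" --pt "1 -0.9 0 0 0 0.6"

```text
time_s: 22.55
tool_pos: [0.5249, -0.3138, 0.1125]
tcp_rot: [[-0.961, 0.276, 0.005], [0.276, 0.961, -0.002], [-0.005, -0.0, -1.0]]
wrist_force: [0.4, 0.4, 0.3]
gripper_width: 0.597
```

```bash
python3 -c "
from h import *
st();go((.514,-.388,.11),160.5)"
```

```text
t 22.55 pos [ 0.5249 -0.3138  0.1125] yaw 164.0 F [0.4 0.4 0.3] w 0.597 j [-0.27  0.43 -0.14  0.   -0.99 -0.01]
delta [-0.05, -0.372, 0.013, -0.0, 0.003, 0.039] rows>= 1.8 t 22.55
```

Emit:
jog_arm --pt "-0.02 -0.18 0 0 0 0.02" --pt "-0.05 -0.34 0 0 0.003 0.039" --pt "-0.05 -0.372 0 0 0.003 0.039" --pt "-0.05 -0.372 0 0 0.003 0.039" --pt "-0.05 -0.372 0 0 0.003 0.039"

```text
time_s: 22.97
tool_pos: [0.5136, -0.3879, 0.1125]
tcp_rot: [[-0.942, 0.335, -0.0], [0.335, 0.942, 0.0], [0.0, 0.0, -1.0]]
wrist_force: [-0.2, -0.4, 0.1]
gripper_width: 0.6
```

```bash
python3 -c "
from h import *
st();w=snap('wrist','w10');s=snap('scene','s10');im=cv2.imread('pics/w10.png');h=cv2.cvtColor(im,cv2.COLOR_BGR2HSV)
m=((h[...,1]<80)&(h[...,2]>120)).astype(np.uint8);m=cv2.morphologyEx(m,cv2.MORPH_CLOSE,np.ones((7,7)));m[330:]=0
n,l,t,ce=cv2.connectedComponentsWithStats(m)
for i in range(1,n):
  if t[i][4]>400:
    P=np.array([ray(w,*p,.005)[:2] for p in np.argwhere(l==i)[::3,::-1]],np.float32);print(t[i],cv2.minAreaRect(P))
print(proj(w,(.514,-.388,.005)))
a=cv2.imread('pics/s10.png');u,v=proj(s,(.53,-.03,.04)).astype(int);a=cv2.resize(a[v-45:v+45,u-45:u+45],(300,300),interpolation=cv2.INTER_CUBIC)
cv2.imwrite('pics/b10.png',np.hstack([im[0:400,70:570],cv2.copyMakeBorder(a,0,100,0,0,0)]))"
```

```text
t 22.97 pos [ 0.5136 -0.3879  0.1125] yaw 160.4 F [-0.2 -0.4  0.1] w 0.6 j [-0.4   0.48 -0.06 -0.   -1.04  0.05]
[    0     0   215   128 14024] ((0.6135178208351135, -0.555037796497345), (0.1620236486196518, 0.05923601984977722), 7.382919788360596)
[ 578    0   62  202 5968] ((0.29881998896598816, -0.39690250158309937), (0.03149329498410225, 0.13815928995609283), 7.218380928039551)
[ 309   96   27  228 2232] ((0.5132380723953247, -0.3877267837524414), (0.16093073785305023, 0.017816370353102684), 69.8926773071289)
[    0   167   144   163 15808] ((0.7153714895248413, -0.42167016863822937), (0.10948176681995392, 0.11093288660049438), 3.537285089492798)
[213 296  30  34 521] ((0.6028326153755188, -0.3426230251789093), (0.03424568846821785, 0.010588718578219414), 42.849544525146484)
[403 296  30  34 532] ((0.4717712104320526, -0.2955103814601898), (0.01103185024112463, 0.033487316220998764), 7.251300811767578)
[320.702986   218.33544406]
```

View pics/b10.png

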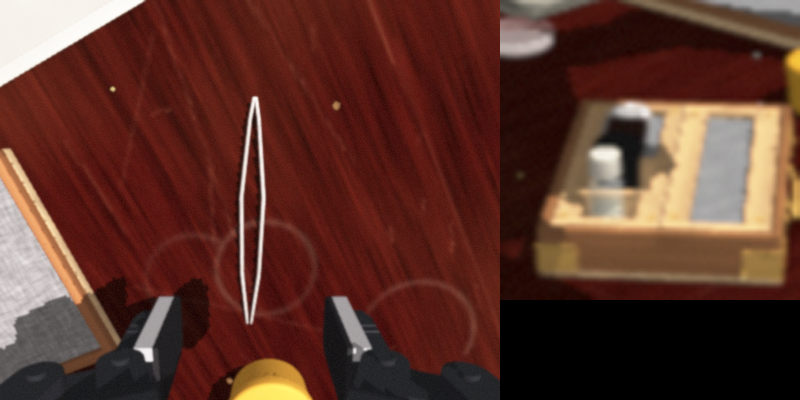

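The vial, canister and lens are in the case. The forceps measure 161 mm long, centred at (.513,-.388), at 70°. Descending on them.

Emit:
jog_arm --pt "0 0 0.12 0 0 0.005" --pt "0 0 0.28 0 0 0.005" --pt "0 0 0.44 0 0 0.005" --pt "0 0 0.58 0 0 0.005" --pt "0 0 0.66 0 0 0.005" --pt "0 0 0.69 0 0 0.005" --pt "0 0 0.7 0 0 0.005" --pt "0 0 0.7 0 0 0.005" --grip 0

```text
time_s: 23.73
tool_pos: [0.515, -0.3865, -0.0266]
tcp_rot: [[-0.941, 0.339, 0.001], [0.339, 0.941, -0.001], [-0.001, -0.0, -1.0]]
wrist_force: [0.4, 0.6, -0.2]
gripper_width: 0.497
```

```bash
python3 -c "
from h import *
st();go((.5132,-.3877,-.035),159.9)"
```

```text
t 23.73 pos [ 0.515  -0.3865 -0.0266] yaw 160.2 F [ 0.4  0.6 -0.2] w 0.497 j [-0.39  0.63 -0.18  0.   -0.75  0.05]
delta [0.006, -0.009, 0.042, -0.0, 0.001, 0.003] rows>= 0.2 t 23.73
```

Emit:
jog_arm --pt "0.006 -0.009 0.015 0 0 0.003" --pt "0.006 -0.009 0.03 0 0 0.003" --pt "0.006 -0.009 0.04 0 0 0.003" --pt "0.006 -0.009 0.042 0 0 0.003" --pt "0.006 -0.009 0.042 0 0 0.003"

```text
time_s: 24.15
tool_pos: [0.5132, -0.3878, -0.0348]
tcp_rot: [[-0.939, 0.344, 0.001], [0.344, 0.939, -0.001], [-0.001, -0.0, -1.0]]
wrist_force: [0.6, 0.1, -0.0]
gripper_width: 0.504
```

Emit:
jog_arm --pt "0 0 0 0 0 0" --pt "0 0 0 0 0 0" --pt "0 0 0 0 0 0" --pt "0 0 0 0 0 0" --pt "0 0 0 0 0 0" --pt "0 0 0 0 0 0" --pt "0 0 0 0 0 0" --grip -1 --force 30

```text
time_s: 24.73
tool_pos: [0.5136, -0.3881, -0.0344]
tcp_rot: [[-0.939, 0.344, 0.002], [0.344, 0.939, -0.001], [-0.002, -0.001, -1.0]]
wrist_force: [-0.1, -1.0, 2.2]
gripper_width: 0.177
```

Emit:
jog_arm --pt "0 0 -0.02 0 0 0" --pt "0 0 -0.07 0 0 0" --pt "0 0 -0.18 0 0 0" --pt "0 0 -0.3 0 0 0" --pt "0 0 -0.42 0 0 0" --pt "0 0 -0.5 0 0 0" --pt "0 0 -0.52 0 0 0"

```text
time_s: 25.32
tool_pos: [0.5153, -0.389, 0.074]
tcp_rot: [[-0.939, 0.343, 0.008], [0.343, 0.939, -0.005], [-0.009, -0.002, -1.0]]
wrist_force: [0.1, -1.3, 0.6]
gripper_width: 0.178
```

```bash
python3 -c "
from h import *
st();go((.4877,-.0577,.065),38.4)"
```

```text
t 25.32 pos [ 0.5153 -0.389   0.074 ] yaw 159.9 F [ 0.1 -1.3  0.6] w 0.178 j [-0.4   0.52 -0.1   0.   -0.94  0.04]
delta [0.698, 1.509, 0.036, -0.004, 0.005, -0.65] rows>= 8.2 t 25.32
```

Emit:
jog_arm --pt "0.06 0.12 0 0 0 -0.06" --pt "0.12 0.26 0 0 0 -0.13" --pt "0.19 0.41 0 0 0 -0.21" --pt "0.26 0.56 0 0 0 -0.29" --pt "0.33 0.71 0 0 0 -0.37" --pt "0.4 0.86 0 0 0 -0.45" --pt "0.45 0.97 0 -0.004 0.005 -0.53" --pt "0.46 1 0 -0.004 0.005 -0.6"

```text
time_s: 25.98
tool_pos: [0.4962, -0.1666, 0.0724]
tcp_rot: [[-0.825, -0.566, -0.002], [-0.566, 0.825, 0.001], [0.001, 0.003, -1.0]]
wrist_force: [-0.4, -0.6, -0.2]
gripper_width: 0.179
```

```bash
python3 -c "
from h import *
st();go((.4877,-.0577,.065),38.4)"
```

```text
t 25.98 pos [ 0.4962 -0.1666  0.0724] yaw -145.6 F [-0.4 -0.6 -0.2] w 0.179 j [-0.01  0.34 -0.4  -0.   -0.83  0.62]
delta [-0.273, 0.473, 0.038, 0.002, -0.001, -0.044] rows>= 2.6 t 25.98
```

Emit:
jog_arm --pt "-0.09 0.15 0 0 0 -0.02" --pt "-0.18 0.31 0.01 0 0 -0.044" --pt "-0.25 0.44 0.03 0 0 -0.044" --pt "-0.273 0.473 0.04 0.002 0 -0.044" --pt "-0.273 0.473 0.04 0.002 0 -0.044" --pt "-0.273 0.473 0.04 0.002 0 -0.044"

```text
time_s: 26.48
tool_pos: [0.4874, -0.0575, 0.0643]
tcp_rot: [[-0.783, -0.622, -0.002], [-0.622, 0.783, -0.001], [0.002, -0.0, -1.0]]
wrist_force: [1.3, -1.0, -1.0]
gripper_width: 0.177
```

```bash
python3 -c "
from h import *
st();go((.4877,-.0577,.006),38.4)
w=snap('wrist','w11');im=cv2.imread('pics/w11.png');h=cv2.cvtColor(im,cv2.COLOR_BGR2HSV)
X=np.array([.784,.621,0]);Y=np.array([-.621,.784,0]);t=np.array(arm.state()['tool_pos'])
print('forceps tip pred',proj(w,t-.0805*Y+[0,0,.0344+.005]),'recess end',proj(w,np.array([.4877,-.0577,.036])-.091*Y))"
```

```text
t 26.48 pos [ 0.4874 -0.0575  0.0643] yaw -141.5 F [ 1.3 -1.  -1. ] w 0.177 j [ 0.21  0.3  -0.49  0.   -0.78  0.46]
delta [-0.001, -0.002, 0.292, -0.0, -0.001, 0.001] rows>= 1.4 t 26.48
forceps tip pred [323.66937799  77.95317267] recess end [322.27167833  64.52749611]
```

Emit:
jog_arm --pt "0 -0.002 0.08 0 0 0" --pt "0 -0.002 0.16 0 0 0" --pt "0 -0.002 0.22 0 0 0" --pt "0 -0.002 0.26 0 0 0" --pt "0 -0.002 0.28 0 0 0" --pt "0 -0.002 0.29 0 0 0" --pt "0 -0.002 0.3 0 0 0" --pt "0 -0.002 0.305 0 0 0"

```text
time_s: 27.2
tool_pos: [0.4882, -0.0587, 0.0037]
tcp_rot: [[-0.784, -0.621, -0.0], [-0.621, 0.784, -0.001], [0.001, -0.001, -1.0]]
wrist_force: [-1.0, 0.8, -0.3]
gripper_width: 0.178
```

Emit:
jog_arm --pt "0 0 0.006 0 0 0" --pt "0 0 0.012 0 0 0" --pt "0 0 0.016 0 0 0" --pt "0 0 0.016 0 0 0"

```text
time_s: 27.53
tool_pos: [0.4883, -0.0586, 0.0006]
tcp_rot: [[-0.784, -0.621, -0.0], [-0.621, 0.784, -0.001], [0.001, -0.001, -1.0]]
wrist_force: [-0.3, -0.5, 0.3]
gripper_width: 0.177
```

```bash
python3 -c "
from h import *
st();go((.4877,-.0577,-.002),38.4)"
```

```text
t 27.53 pos [ 0.4883 -0.0586  0.0006] yaw -141.6 F [-0.3 -0.5  0.3] w 0.177 j [ 0.21  0.4  -0.55  0.   -0.61  0.46]
delta [-0.001, 0.005, 0.013, -0.001, -0.0, -0.0] rows>= 0.1 t 27.53
```

Emit:
jog_arm --pt "0 0.004 0.004 0 0 0" --pt "0 0.004 0.008 0 0 0" --pt "0 0.004 0.011 0 0 0" --pt "0 0.004 0.013 0 0 0"

```text
time_s: 27.87
tool_pos: [0.4877, -0.058, -0.0021]
tcp_rot: [[-0.784, -0.621, -0.0], [-0.621, 0.784, -0.001], [0.001, -0.001, -1.0]]
wrist_force: [-0.1, -0.5, -0.7]
gripper_width: 0.176
```

One more small step to lessen the drop.

Emit:
jog_arm --pt "0 0 0.003 0 0 0" --pt "0 0 0.006 0 0 0" --pt "0 0 0.006 0 0 0"

```text
time_s: 28.12
tool_pos: [0.4876, -0.058, -0.0034]
tcp_rot: [[-0.784, -0.621, -0.0], [-0.621, 0.784, -0.001], [0.001, -0.001, -1.0]]
wrist_force: [0.3, -0.5, -0.3]
gripper_width: 0.178
```

Emit:
jog_arm --pt "0 0 0 0 0 0" --pt "0 0 0 0 0 0" --pt "0 0 0 0 0 0" --pt "0 0 0 0 0 0" --pt "0 0 -0.05 0 0 0" --pt "0 0 -0.2 0 0 0" --pt "0 0 -0.4 0 0 0" --pt "0 0 -0.6 0 0 0" --grip -0.3

```text
time_s: 28.78
tool_pos: [0.4875, -0.0575, 0.1175]
tcp_rot: [[-0.783, -0.622, -0.002], [-0.622, 0.783, -0.001], [0.002, -0.0, -1.0]]
wrist_force: [1.4, 1.1, 0.7]
gripper_width: 0.353
```

Emit:
jog_arm --pt "0 0.2 -0.1 0 0 0" --pt "0 0.4 -0.25 0 0 0" --pt "-0.1 0.6 -0.4 0 0 0" --pt "-0.1 0.75 -0.5 0 0 0" --pt "-0.1 0.8 -0.5 0 0 0" --pt "-0.1 0.8 -0.5 0 0 0" --pt "-0.1 0.8 -0.5 0 0 0"

```text
time_s: 29.37
tool_pos: [0.404, 0.082, 0.2186]
tcp_rot: [[-0.781, -0.624, 0.002], [-0.624, 0.781, 0.001], [-0.002, 0.0, -1.0]]
wrist_force: [1.0, 0.6, -0.4]
gripper_width: 0.353
```

```bash
python3 -c "
from h import *
st();w=snap('wrist','w12');s=snap('scene','s12');print(proj(w,(.516,-.0355,.036)))
t=snap('top','t12');tm=cv2.imread('pics/t12.png')[200:325,280:405]
a=cv2.imread('pics/s12.png');u,v=proj(s,(.516,-.03,.04)).astype(int);a=cv2.resize(a[v-50:v+50,u-50:u+50],(260,260),interpolation=cv2.INTER_CUBIC);b=cv2.resize(tm,(260,260),interpolation=cv2.INTER_CUBIC)
cv2.imwrite('pics/b12.png',np.hstack([cv2.resize(cv2.imread('pics/w12.png'),(540,405)),cv2.resize(np.vstack([a,b]),(203,405))]))"
```

```text
t 29.37 pos [0.404  0.082  0.2186] yaw -141.4 F [ 1.   0.6 -0.4] w 0.353 j [ 0.6  -0.01 -0.43 -0.   -1.15  0.08]
[304.07780277 -15.21014364]
```

View pics/b12.png

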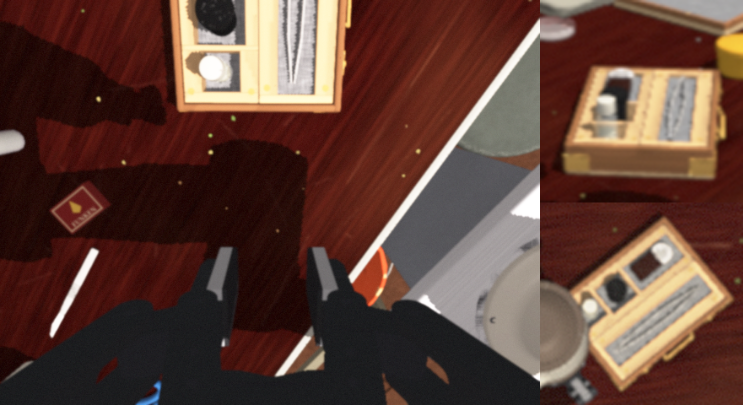

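All four pieces are in their pockets: vial and canister upright, lens inside its recess, forceps in the long recess. Handing in.

```bash
python3 -c "
from h import *
t=load('t12');im=cv2.cvtColor(cv2.imread('pics/t12.png'),cv2.COLOR_BGR2HSV)
for n,f in(('tub',(.547,-.249,.04)),):print(n,im[tuple(proj(t,f).astype(int)[::-1])])
st();print(arm.close_job())"
```

```text
tub [ 23 162 242]
t 29.52 pos [0.4038 0.08   0.2169] yaw -141.6 F [ 0.3  0.4 -0.5] w 0.35 j [ 0.59 -0.01 -0.43 -0.   -1.15  0.08]
the job is handed in; nothing more can be done
None
```

The seed-collecting kit is made up and handed in at 29.5 s, in the order asked: vial, canister, lens, forceps. I handled none of the look-alikes.

- **Final views:** In the last wrist, scene and top pictures the vial and canister stand upright in their cells. The lens is in the short recess, and the forceps are inside the long one, slightly angled. The tub, matchbox and scalpel look undisturbed. The tall vial isn't fully in view, and I didn't measure any of the four again.
- **Setting down:** The vial, canister and lens were lowered until they touched, at 5–9 N. The forceps were let go about 1 mm above the recess floor.
- **What disagreed:** The fingertips sit about 37 mm above the reported tool position. My first estimate was 31 mm. As a result, the first grasps of the vial and the lens closed above them. Neither piece moved, and both were picked up on the second try. The first top-view fingertip reading also disagreed with the other two cameras, so I set it aside.
- **Not checked:** I didn't measure how flat the forceps and lens lie; I judged that only from the pictures.

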